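# Lid the biscuit pots

## Robot

A 6-joint arm with a two-finger parallel gripper is mounted at the origin on a cart in front of the work surface, level with it; the furniture and walls round the work are solid. World frame = base frame: x ahead of the robot, y to its left, z up, the work surface at z = 0. Lengths are in m, angles in rad, forces in N, time in s.
With the tool pointing down it reaches from about 0.35 to 0.925 m from the base axis. Payload 6.4 kg.
Tool frame: the origin (TCP) lies on the centre line of the jaws, within the pads' length; the fingertips stand 17 mm ahead of it and the grasp point (between the pads) lies 2 mm behind it; z points along the fingers, y is the line along which they close (so a half turn about z gives the same grasp; the last joint's range is limited). The gripper opens to 85 mm and grips with 20 to 120 N. Pads are 22 mm wide; open, the fingers measure 114 mm over their backs; the gripper's body (76 mm by 85 mm) begins 54 mm behind the grasp point. The pads swing forward as they close: fully open they stand 13 mm farther back than shut.
Start: joints at [1.006, 0.245, 1.558, -0, 1.339, -0.174], TCP at [0.248, 0.601, 0.228] pointing down, gripper open.
Joint ranges: [-3.13, 3.13], [-1.02, 2.26], [0.13, 2.54], [-0.95, 4.09], [0.21, 2.88], [-2.74, 2.74]. Speed limits (rad/s): [2.57, 2.57, 3.14, 3.14, 3.14, 3.14].

## Interface

Orientations are given as a 3x3 rotation matrix whose columns are the frame's x, y, z axes.
In Python, from plant import sense, get_image, camera_params, close_job, search_frame, trace gives the robot as it stands.
- The arm moves only by the tool send_rows, never from a script. Its argument "motion" is a list of rows, each a list of 2 entries, a list of its own where there are three numbers: the shift along the tool's x, y, z scaled (see below), then the turn, a rotation vector about the tool's x, y, z scaled (see below). In form: [[[dx, dy, dz], [ax, ay, az]], ...]. A call has 1 to 20 rows; each row is the pose to reach, as a shift and turn from the pose commanded when the call began, along the tool's axes at that moment; what a row does not reach only later rows make up. The controller multiplies each number of a shift by 400 mm and each number of a turn by pi/4 rad. A row lasts 1/8 s, in which the tool goes at most 62.5 mm and 10.7 degrees, less where a joint would pass 70% of its speed; a pose out of reach is approached as far as the arm can. A call with a number of a shift or a turn outside -1 to 1 is refused whole. A call with a gripper value outside its range is refused whole. "grip" is the closure, from 0 (fully open) to 1 (shut), set as the call begins (left out, the last holds). The fingers move at their own pace and stop on an object; "newtons" is the grip in N (left out, the last holds). Time passes only in rows, so rows that repeat a pose let the fingers close. It gives the time, the measured TCP pose, the force, the opening and the grip force at its end, in the units of the state.
- sense(): the state, without advancing time (a new reading comes with each control period).
- get_image(name): name is "scene" or "top"; returns the picture (480x640x3 uint8, red, green, blue); there is no depth.
- camera_params(name): a dict with "vertical_fov" (degrees; the focal length in pixels is half the picture's height over the tangent of half this angle, whatever the lens; pixels are square), "cx", "cy" (the principal point, pixels), "distortion" ([k1, k2, p1, p2, k3] as OpenCV has them; the pictures are not rectified), "pose" (4x4, takes a point from camera to world coordinates). Camera axes: x right, y down, z forward; pixel columns grow to the right and rows downward; lengths in m; the calibration is good to about 2 mm. A picture is of the moment at which its call begins. camera_params takes no time and is no camera call.
- close_job(): hands the job in; it is judged then, once.
Trained networks look in the newest picture that a camera, given by its name, has taken for a name from the list of things; names that differ only in an ending like _2 or _b are one class to them, and where a whole thing is asked for, a point or a joint stands for the part that bears it (a point fixed in the world has none). Each returns a list of dicts, best first, with "score" (0 to 1); they miss things now and then, are a little off and sometimes report something else, mostly with a low value. They report only what shows in the picture. A call takes as long as a camera call. They do not tell look-alikes from the thing itself.
- search_frame(camera, target): "bbox" ([left, top, right, bottom] in pixels, round what is visible of it).
- trace(camera, target): "region" (480x640 bool, what is visible of it) and "bbox" ([left, top, right, bottom] in pixels, round what is visible of it).
The state is a dict: "clock": time; "joint_pos": joint angles; "qvel": joint speeds; "tau": joint torques, N m; "eef_pos": TCP position; "orientation": TCP orientation; "ft_force": force on the tool from outside, world axes, zero at the start; "wrist_torque": the same for the moment, N m; "grip_width": finger opening in m; "gripper_force": force on a finger pad.
Only numpy, scipy, OpenCV 4.12 (cv2) and the standard library are available. Lean on these libraries where they do the work, as an engineer would, in place of code of your own. Each camera call takes 0.05 s, during which the arm holds its last target. There are 200 camera calls.

## Task

Close up the four biscuit pots so the biscuits stay crisp: put each wooden lid on the pot it was made for (large round, small round, square, oblong) until it sits level and fully home in the mouth. Lower the lids into place rather than drop them, leave the pots standing where they are, and do not disturb the kitchen timer or the heart-shaped cutter.

Things in the scene. Friction and masses are not known exactly. Their poses are not given: they have to be found in the camera images.
- lid_round_big: loose wooden lid, round, 96 mm across, 43 mm high, 90 g, right way up: plug 72 mm across and 10 mm deep with a 4 mm chamfered foot and white seal, then a 9 mm plate, then at the centre a round knob 26 mm across, from 19 to 43 mm above the origin. Origin: centre of the plug's underside; z up
- pot_round_big: open blue stoneware pot with biscuits in it, round, 94 mm across, mouth 82 mm, 48 mm high, wall 6 mm, 0.6 kg, standing loose. Origin: centre of its underside; z up. A lid fully home has its plate on the rim and plug in the mouth, its origin 38 mm above the pot's, centred, turned any way. (Wall cabinets hang 0.52 m above the worktop beyond x = 0.58 m)
- lid_round_small: loose wooden lid, round, 72 mm across, 43 mm high, 90 g, right way up: plug 48 mm across and 10 mm deep with a 4 mm chamfered foot and white seal, then a 9 mm plate, then at the centre a round knob 26 mm across, from 19 to 43 mm above the origin. Origin: centre of the plug's underside; z up
- pot_round_small: open blue stoneware pot with biscuits in it, round, 70 mm across, mouth 58 mm, 48 mm high, wall 6 mm, 0.6 kg, standing loose. Origin: centre of its underside; z up. A lid fully home has its plate on the rim and plug in the mouth, its origin 38 mm above the pot's, centred, turned any way
- lid_square: loose wooden lid, rounded square, 82 mm, 43 mm high, 90 g, right way up: plug 58 mm and 10 mm deep with a 4 mm chamfered foot and white seal, then a 9 mm plate, then at the centre a bar grip 16 mm wide, 46 mm long along x, from 19 to 43 mm above the origin. Origin: centre of the plug's underside; z up
- pot_square: open blue stoneware pot with biscuits in it, rounded square, 80 mm, mouth 68 mm, 48 mm high, wall 6 mm, 0.6 kg, standing loose. Origin: centre of its underside; z up. A lid fully home has its plate on the rim and plug in the mouth, its origin 38 mm above the pot's, centred, sides parallel to the pot's
- lid_oblong: loose wooden lid, rounded oblong, 106 (x) by 72 mm (y), 43 mm high, 90 g, right way up: plug 82x48 mm and 10 mm deep with a 4 mm chamfered foot and white seal, then a 9 mm plate, then at the centre a bar grip 16 mm wide, 46 mm long along x, from 19 to 43 mm above the origin. Origin: centre of the plug's underside; z up
- pot_oblong: open blue stoneware pot with biscuits in it, rounded oblong, 104 (x) by 70 mm (y), mouth 92x58 mm, 48 mm high, wall 6 mm, 0.6 kg, standing loose. Origin: centre of its underside; z up. A lid fully home has its plate on the rim and plug in the mouth, its origin 38 mm above the pot's, centred, long side along the pot's
- timer: bystander: red and white wind-up kitchen timer, 62 mm across, 56 mm high; origin at the centre of its underside
- cutter_heart: bystander: red heart-shaped biscuit cutter, 60x72 mm, 21 mm high; origin at the centre of its underside
Things that resemble listed ones, but are neither listed nor needed, are in the scene too. Leave any turquoise look-alike of the lid_round_small alone.

How it is judged:
At the end, for the whole second after the job is handed in: Each of the four lids sits in its own pot: centres within 8 mm sideways, lid origin 34 to 42 mm above the pot's origin (plate on the rim), lid and pot level within 0.06 rad, at rest (under 20 mm/s) and released; every pot, the timer and the heart cutter within 30 mm of where they started (horizontal distance between lid_round_big and pot_round_big below 0.008 m and z of lid_round_big in the frame of pot_round_big between 0.034 and 0.042 m and angle between each of lid_round_big, pot_round_big, lid_round_small, pot_round_small, lid_square, pot_square, lid_oblong, pot_oblong's own z axis and vertical below 0.06 rad and linear speed of each of lid_round_big, pot_round_big, lid_round_small, pot_round_small, lid_square, pot_square, lid_oblong, pot_oblong below 0.02 m/s and distance of each of pot_round_big, pot_round_small, pot_square, pot_oblong, timer, cutter_heart from where it was at the start of the episode below 0.03 m and contact force between the fingers and lid_round_big below 0.1 N and horizontal distance between lid_round_small and pot_round_small below 0.008 m and z of lid_round_small in the frame of pot_round_small between 0.034 and 0.042 m and contact force between the fingers and lid_round_small below 0.1 N and horizontal distance between lid_square and pot_square below 0.008 m and z of lid_square in the frame of pot_square between 0.034 and 0.042 m and contact force between the fingers and lid_square below 0.1 N and horizontal distance between lid_oblong and pot_oblong below 0.008 m and z of lid_oblong in the frame of pot_oblong between 0.034 and 0.042 m and contact force between the fingers and lid_oblong below 0.1 N); the robot touches nothing.
It fails at once if a pot is pushed more than 30 mm or tipped ((distance of pot_round_big from where it was at the start of the episode above 0.03 m or angle between pot_round_big's own z axis and vertical above 0.3 rad) or (distance of pot_round_small from where it was at the start of the episode above 0.03 m or angle between pot_round_small's own z axis and vertical above 0.3 rad) or (distance of pot_square from where it was at the start of the episode above 0.03 m or angle between pot_square's own z axis and vertical above 0.3 rad) or (distance of pot_oblong from where it was at the start of the episode above 0.03 m or angle between pot_oblong's own z axis and vertical above 0.3 rad)).
It fails at once if a lid is dropped (falls free of the fingers faster than 0.7 m/s, a drop of some 25 mm) ((linear speed of lid_round_big above 0.7 m/s and contact force between the fingers and lid_round_big below 0.05 N) or (linear speed of lid_round_small above 0.7 m/s and contact force between the fingers and lid_round_small below 0.05 N) or (linear speed of lid_square above 0.7 m/s and contact force between the fingers and lid_square below 0.05 N) or (linear speed of lid_oblong above 0.7 m/s and contact force between the fingers and lid_oblong below 0.05 N)).
It fails at once if the kitchen timer or the heart cutter is moved more than 30 mm or tipped ((distance of timer from where it was at the start of the episode above 0.03 m or angle between timer's own z axis and vertical above 0.3 rad) or (distance of cutter_heart from where it was at the start of the episode above 0.03 m or angle between cutter_heart's own z axis and vertical above 0.3 rad)).
It also fails if it takes over 112 s, if anything falls off the work surface, if the arm or the gripper's body presses on something with over 40 N, if the wrist force passes 120 N, or if a joint passes its speed limit or range.

## Working session

There is one attempt and no reset: what is moved stays moved. The work goes in short steps, Python scripts to look and compute and a tool call to move; the robot and the scene stay as the last step left them, time stands still between calls to the robot, and variables do not carry over. Pictures are saved under pics/ and viewed, at most 14 in all, crops included, and the job is handed in when it is done.

Besides the shell and the picture viewer there is one more tool, called after ">>>" by a JSON object that holds its "method" and its "body". send_rows: Moves the arm, as the interface text tells. Its arguments: {"type":"object","properties":{"motion":{"type":"array","items":{"type":"array"}},"grip":{"type":"number"},"newtons":{"type":"number"}},"required":["motion"]}

```bash
ls; mkdir -p pics
python3 - <<'E'
from plant import *
import cv2,numpy as np
s=sense();print({k:np.round(v,3).tolist() for k,v in s.items()})
for n in("scene","top"):
    print(n,camera_params(n)); cv2.imwrite(f"pics/{n}0.png",get_image(n)[:,:,::-1])
E
```

```text
pics
{'clock': 0.0, 'joint_pos': [1.006, 0.246, 1.559, 0.0, 1.339, -0.174], 'qvel': [-0.0, -0.001, -0.0, -0.002, 0.001, 0.001], 'tau': [0.001, -42.951, -32.613, -0.0, 0.005, 0.0], 'eef_pos': [0.247, 0.601, 0.227], 'orientation': [[-0.925, 0.381, -0.001], [0.381, 0.925, -0.002], [0.0, -0.002, -1.0]], 'ft_force': [1.192, 0.409, -0.072], 'wrist_torque': [0.003, 0.004, -0.054], 'gripper_force': 0.0, 'grip_width': 0.085}
scene {'vertical_fov': 44.765056542760334, 'cx': 318.73413074253824, 'cy': 241.00674220214285, 'distortion': array([-0.11360556,  0.        ,  0.        ,  0.        ,  0.        ]), 'pose': array([[-0.85377286, -0.22365519,  0.47015983, -0.33722377],
       [-0.52044186,  0.39187847, -0.75866431,  1.30259763],
       [-0.01456631, -0.89241785, -0.45097472,  0.78371721],
       [ 0.        ,  0.        ,  0.        ,  1.        ]])}
top {'vertical_fov': 46.39888726343781, 'cx': 322.88438116852467, 'cy': 242.71821543122655, 'distortion': array([-0.03564283,  0.        ,  0.        ,  0.        ,  0.        ]), 'pose': array([[ 0.02716655, -0.99350793,  0.11047156,  0.24948755],
       [-0.99814055, -0.0329923 , -0.05125371,  0.13434535],
       [ 0.05456567, -0.10887376, -0.99255685,  1.51476922],
       [ 0.        ,  0.        ,  0.        ,  1.        ]])}
```

View pics/top0.png

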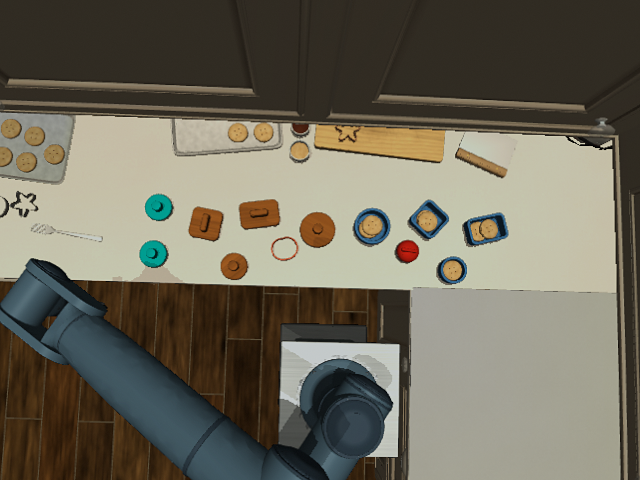

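View pics/scene0.png

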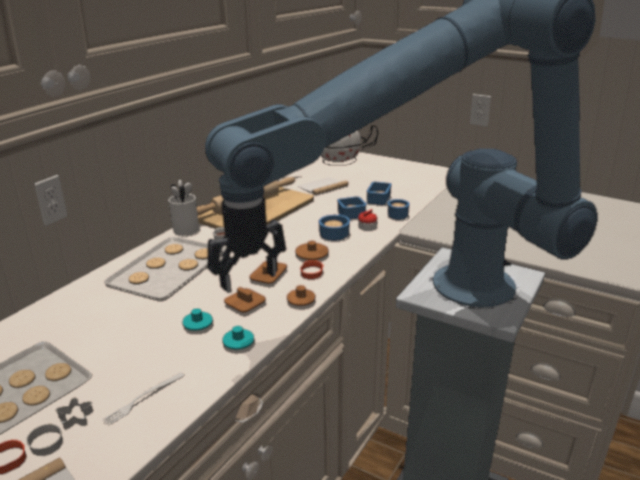

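The top view shows these brown lids:
- square at (206,223)
- oblong at (260,213)
- big round at (317,230)
- small round at (234,266)

The turquoise look-alikes are at (158,207) and (153,254). The pots are:
- big at (371,226)
- square at (428,219)
- oblong at (485,229)
- small at (452,270)

The timer is at (407,251) and the heart cutter at (285,248). For lid_round_small the candidates are (234,266), (158,207) and (153,254). The brown one at (234,266) matches "wooden".

```bash
cat > h.py <<'E'
from plant import *
import cv2,numpy as np
from scipy.optimize import minimize
SH={'round_big':('r',.096,.094),'round_small':('r',.072,.070),'square':('s',(.082,.082),(.080,.080)),'oblong':('s',(.106,.072),(.104,.070))}
def outline(kind,d,r=.012):
    t=np.linspace(0,2*np.pi,65)[:-1]
    if kind=='r': return np.c_[np.cos(t),np.sin(t)]*d/2
    c,s=np.cos(t),np.sin(t)
    return np.c_[np.sign(np.round(c,9))*(d[0]/2-r)+r*c,np.sign(np.round(s,9))*(d[1]/2-r)+r*s]
def parts(name):
    t,n=name.split('_',1)
    k,dl,dp=SH[n]
    pr=lambda o,a,b:np.vstack([np.c_[o,0*o[:,0]+a],np.c_[o,0*o[:,0]+b]])
    if t=='pot': return [pr(outline(k,dp),0,.048)]
    g=outline('r',.026) if k=='r' else outline('s',(.046,.016),.003)
    return [pr(outline(k,dl),.010,.019),pr(g,.019,.043)]
def project(P,cam):
    p=camera_params(cam);f=240/np.tan(np.radians(p['vertical_fov']/2))
    K=np.array([[f,0,p['cx']],[0,f,p['cy']],[0,0,1]]);T=np.linalg.inv(p['pose'])
    return cv2.projectPoints(np.asarray(P,float).reshape(-1,3),cv2.Rodrigues(T[:3,:3])[0],T[:3,3],K,p['distortion'])[0][:,0]
def ray(uv,cam,z):
    p=camera_params(cam);f=240/np.tan(np.radians(p['vertical_fov']/2))
    K=np.array([[f,0,p['cx']],[0,f,p['cy']],[0,0,1]])
    q=cv2.undistortPoints(np.array([[uv]],float),K,p['distortion'])[0,0]
    d=p['pose'][:3,:3]@[q[0],q[1],1];o=p['pose'][:3,3]
    return (o+d*(z-o[2])/d[2])[:2]
def mask(name,x,y,a,cam,off,z=0,S=8,N=80):
    c,s=np.cos(a),np.sin(a);m=np.zeros((N*S,N*S),np.uint8)
    for P in parts(name):
        W=np.c_[x+c*P[:,0]-s*P[:,1],y+s*P[:,0]+c*P[:,1],P[:,2]+z]
        q=(project(W,cam)-off+.5)*S
        cv2.fillConvexPoly(m,cv2.convexHull(np.round(q).astype(np.int32)),1)
    return cv2.resize(m.astype(np.float32),(N,N),interpolation=cv2.INTER_AREA)
def color(img,name):
    h=cv2.cvtColor(img,cv2.COLOR_RGB2HSV)
    return (cv2.inRange(h,(3,90,40),(16,255,255)) if name[:3]=='lid' else cv2.inRange(h,(95,70,25),(125,255,255)))>0
def fit(name,cam,img,uv,z=0,yaws=(0,)):
    off=np.round(np.array(uv))-40;o=off.astype(int)
    m=np.pad(color(img,name),80)[o[1]+80:o[1]+160,o[0]+80:o[0]+160].astype(np.uint8)
    n,l,st,_=cv2.connectedComponentsWithStats(m)
    k=max(range(1,n),key=lambda i:st[i,4]-20*np.hypot(st[i,0]+st[i,2]/2-40,st[i,1]+st[i,3]/2-40))
    cs=cv2.findContours((l==k).astype(np.uint8),0,2)[0];m=cv2.drawContours(np.zeros((80,80),np.uint8),cs,-1,1,-1).astype(np.float32)
    x0=ray(uv,cam,z+.02);best=None
    for a in yaws:
        f=lambda v:((mask(name,v[0]/1e3,v[1]/1e3,v[2]/30,cam,off,z)-m)**2).sum()/m.sum()
        st=[x0[0]*1e3,x0[1]*1e3,a*30]
        sx=np.array([st]+[np.add(st,d) for d in np.diag([6,6,6])])
        r=minimize(f,st,method='Nelder-Mead',options=dict(initial_simplex=sx,xatol=.05,fatol=1e-5))
        if best is None or r.fun<best[0]: best=(r.fun,r.x[0]/1e3,r.x[1]/1e3,r.x[2]/30)
    return best
E
cat > a.py <<'E'
from h import *
U={'lid_square':(206,223),'lid_oblong':(260,213),'lid_round_big':(317,230),'lid_round_small':(234,266),'pot_round_big':(371,226),'pot_square':(428,219),'pot_oblong':(485,229),'pot_round_small':(452,270)}
im={c:get_image(c) for c in('top','scene')}
for n,uv in U.items():
    rd='round' in n
    b=fit(n,'top',im['top'],uv,yaws=(0,) if rd else np.arange(0,3.1,.4))
    u2=project([[b[1],b[2],.02]],'scene')[0]
    try: b2=fit(n,'scene',im['scene'],u2,yaws=(b[3],))
    except Exception as e: b2=[9,0,0,0]
    print(n,np.round(b,4),np.round(b2,4),np.round(u2))
print('timer',ray((407,251),'top',.03),'heart',ray((285,248),'top',.02))
t=im['top'][190:290,130:520,::-1];cv2.imwrite('pics/crop1.png',cv2.resize(t,None,fx=2.05,fy=2.05*2,interpolation=2)[:,:800])
E
python3 a.py
```

```text
lid_square [0.0305 0.4583 0.3741 1.4009] [0.1762 0.4605 0.3715 1.4017] [243. 298.]Traceback (most recent call last):
  File "a.py", line 6, in <module>
    b=fit(n,'top',im['top'],uv,yaws=(0,) if rd else np.arange(0,3.1,.4))
  File "h.py", line 48, in fit
    r=minimize(f,st,method='Nelder-Mead',options=dict(initial_simplex=sx,xatol=.05,fatol=1e-5))
    res = _minimize_neldermead(fun, x0, args, callback, bounds=bounds,
                               **options)
    fxr = func(xr)
    fx = function(np.copy(x), *(wrapper_args + args))
  File "h.py", line 45, in <lambda>
    f=lambda v:((mask(name,v[0]/1e3,v[1]/1e3,v[2]/30,cam,off,z)-m)**2).sum()/m.sum()
                 ~~~~^^^^^^^^^^^^^^^^^^^^^^^^^^^^^^^^^^^^^^^^^^
  File "h.py", line 31, in mask
    q=(project(W,cam)-off+.5)*S
       ~~~~~~~^^^^^^^
  File "h.py", line 18, in project
    p=camera_params(cam);f=240/np.tan(np.radians(p['vertical_fov']/2))
ValueError: time passes only in moves, steps and waits
```

```bash
sed -i 's/^from scipy/import functools\ncamera_params=functools.cache(camera_params)\nfrom scipy/' h.py; time python3 a.py
```

```text
lid_square [0.0297 0.4581 0.3737 1.4063] [0.175  0.4595 0.3691 1.3896] [243. 298.]
lid_oblong [0.0211 0.4896 0.2317 1.7314] [0.5113 0.4893 0.2257 1.8021] [267. 270.]
lid_round_big [0.0139 0.4528 0.0735 0.0352] [0.4773 0.4474 0.0756 0.2402] [310. 249.]
lid_round_small [1.4145 0.3482 0.2832 0.2189] [0.1907 0.3465 0.289  0.3022] [301. 293.]
pot_round_big [ 0.0393  0.465  -0.0727  0.0791] [ 0.4928  0.4671 -0.0931  0.575 ] [333. 229.]
pot_square [ 0.0525  0.4895 -0.2287  2.4032] [ 0.6483  0.4827 -0.2162  2.0947] [350. 209.]
pot_oblong [ 0.0507  0.4681 -0.3861  1.8193] [ 0.2746  0.4667 -0.3943  1.9847] [377. 194.]
pot_round_small [ 0.0789  0.3532 -0.2939  0.0327] [ 0.9312  0.3559 -0.3073 -0.0038] [397. 211.]
timer [ 0.39985236 -0.16954224] heart [0.39826489 0.15828794]
real	0m6.579s
user	0m4.882s
sys	0m0.191s
```

View pics/crop1.png

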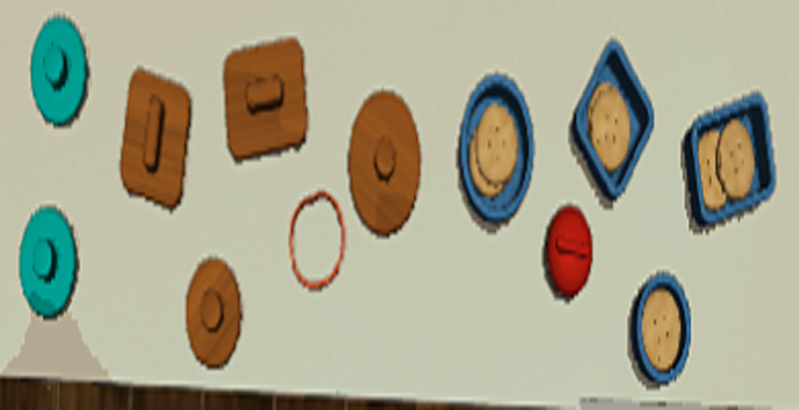

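The crop confirms the identities: brown small lid at (234,266), the square lid's bar running along world x, the oblong lid's bar along y, and two turquoise look-alikes at the left. I'll fix the small-lid mask, which merged with the floor, and check the fits with an overlay.

```bash
cat > b.py <<'E'
from h import *
import json,sys
U={'lid_square':(206,223),'lid_oblong':(260,213),'lid_round_big':(317,230),'lid_round_small':(234,266),'pot_round_big':(371,226),'pot_square':(428,219),'pot_oblong':(485,229),'pot_round_small':(452,270)}
im=get_image('top').copy();raw=im.copy();im[282:]=200
out={}
v=cv2.resize(raw[195:290],None,fx=4,fy=4,interpolation=2)
for n,uv in U.items():
    b=fit(n,'top',im,uv,yaws=(0,) if 'round' in n else np.arange(0,3.1,.4))
    out[n]=b[1:];print(n,np.round(b,4))
    for P in parts(n):
      for z in ((P[0,2],P[-1,2])):
        o=P[P[:,2]==z];c,s=np.cos(b[3]),np.sin(b[3])
        q=project(np.c_[b[1]+c*o[:,0]-s*o[:,1],b[2]+s*o[:,0]+c*o[:,1],o[:,2]],'top')
        q=((q-[0,195]+.5)*4-.5)
        cv2.polylines(v,[np.round(q*8).astype(np.int32)],True,(0,255,0),1,cv2.LINE_AA,3)
json.dump(out,open('pose.json','w'))
cv2.imwrite('pics/ov1.png',np.vstack([v[:300 if 0 else 380,700:1420],v[:220,1400:2120]])[:,:,::-1]);cv2.imwrite('pics/ov2.png',v[:,1400:2120,::-1])
cv2.imwrite('pics/ov1.png',v[:,700:1420,::-1])
E
python3 b.py
```

```text
lid_square [0.0305 0.4583 0.3741 1.4009]
lid_oblong [0.0214 0.4898 0.2317 1.7351]
lid_round_big [0.0139 0.4528 0.0735 0.0352]
lid_round_small [0.0223 0.3464 0.2933 0.1364]
pot_round_big [ 0.0378  0.465  -0.0725 -0.0144]
pot_square [ 0.0525  0.4895 -0.2287  2.4032]
pot_oblong [ 0.0507  0.4681 -0.3861  1.8193]
pot_round_small [ 0.092   0.3539 -0.2939  0.0772]
```

View pics/ov1.png

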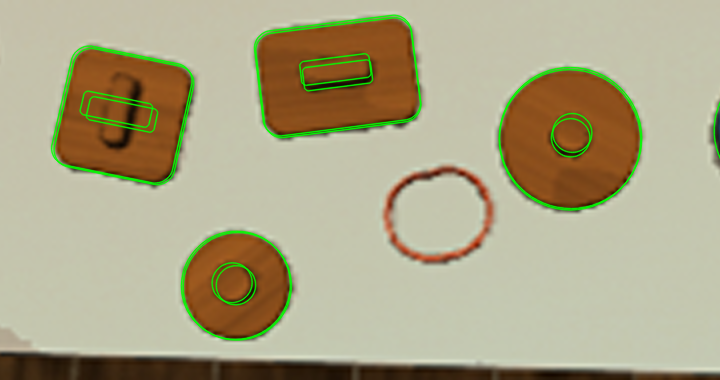

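View pics/ov2.png

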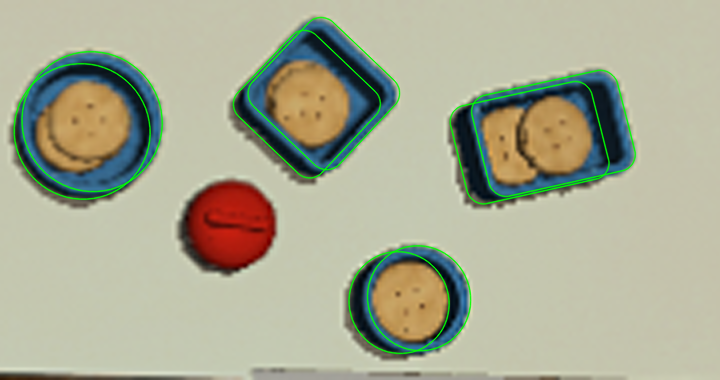

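The lid and pot outlines line up with the pictures to within about a pixel. The square lid's bar is along yaw ≈ -0.17. Next is the planner.

```bash
cat > plan.py <<'E'
# python3 plan.py x y z ang [x y z ang ...]: rows relative to the commanded pose; stores last as the new command
import json,sys,os,numpy as np
from scipy.spatial.transform import Rotation as Ro
c=json.load(open('cmd.json')) if os.path.exists('cmd.json') else [.248,.601,.228,1.18]
R=lambda a:np.array([[-np.sin(a),np.cos(a),0],[np.cos(a),np.sin(a),0],[0,0,-1.]])
w=np.array(sys.argv[1:],float).reshape(-1,4)
for t in w:
    d=np.round(R(c[3]).T@(t[:3]-c[:3])/.4,3)
    v=np.round(Ro.from_matrix(R(c[3]).T@R(t[3])).as_rotvec()/(np.pi/4),3)
    print([d.tolist(),v.tolist()])
    n=np.r_[np.array(c[:3])+R(c[3])@d*.4, c[3]-v[2]*np.pi/4]
json.dump(n.tolist(),open('cmd.json','w'));print(n)
E
python3 plan.py .4583 .3741 .14 1.401 .4583 .3741 .041 1.401
```

```text
[[-0.702, -0.324, 0.22], [0.0, 0.0, -0.281]]
[[-0.702, -0.324, 0.467], [0.0, 0.0, -0.281]]
[0.45826151 0.37420737 0.0412     1.40069688]
```

>>> {"method": "send_rows", "body": {"motion": [[[-0.702, -0.324, 0.22], [0, 0, -0.281]], [[-0.702, -0.324, 0.22], [0, 0, -0.281]], [[-0.702, -0.324, 0.22], [0, 0, -0.281]], [[-0.702, -0.324, 0.22], [0, 0, -0.281]], [[-0.702, -0.324, 0.22], [0, 0, -0.281]], [[-0.702, -0.324, 0.22], [0, 0, -0.281]], [[-0.702, -0.324, 0.22], [0, 0, -0.281]], [[-0.702, -0.324, 0.22], [0, 0, -0.281]], [[-0.702, -0.324, 0.22], [0, 0, -0.281]], [[-0.702, -0.324, 0.22], [0, 0, -0.281]]], "grip": 0.4, "newtons": 30}}

```text
clock: 1.6
eef_pos: [0.4574, 0.375, 0.1402]
orientation: [[-0.986, 0.168, 0.001], [0.168, 0.986, 0.0], [-0.0, 0.0, -1.0]]
ft_force: [-0.2, 0.3, -0.3]
grip_width: 0.0512
gripper_force: 0.0
```

>>> {"method": "send_rows", "body": {"motion": [[[0, 0, 0.1], [0, 0, 0]], [[0, 0, 0.18], [0, 0, 0]], [[0, 0, 0.22], [0, 0, 0]], [[0, 0, 0.247], [0, 0, 0]], [[0, 0, 0.247], [0, 0, 0]], [[0, 0, 0.247], [0, 0, 0]]]}}

```text
clock: 2.35
eef_pos: [0.4587, 0.3747, 0.0422]
orientation: [[-0.986, 0.169, 0.002], [0.169, 0.986, 0.001], [-0.002, 0.001, -1.0]]
ft_force: [0.4, -1.0, -0.3]
grip_width: 0.0513
gripper_force: 0.0
```

Run:
```python
from h import *
i=get_image('scene');u=project([[.4583,.3741,.04]],'scene')[0].astype(int)
t=get_image('top');v=project([[.4583,.3741,.04]],'top')[0].astype(int)
c=lambda a,p,r=40:cv2.resize(a[p[1]-r:p[1]+r,p[0]-r:p[0]+r,::-1],(400,400),interpolation=2)
cv2.imwrite('pics/g1.png',np.hstack([c(i,u),c(t,v)]))
```

```text
(no output)
```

View pics/g1.png

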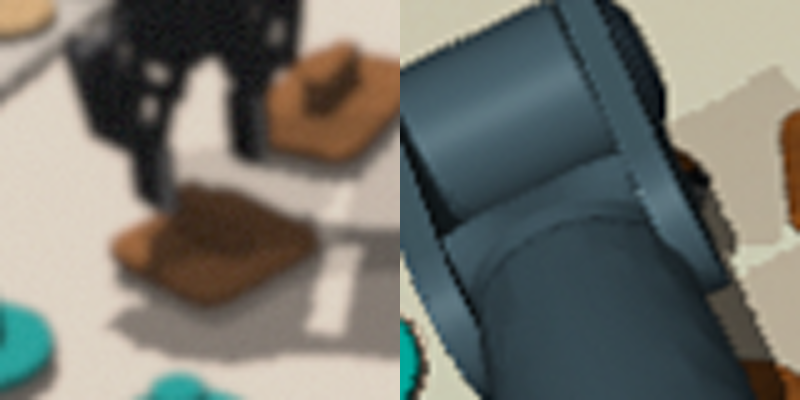

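The fingers straddle the bar of the square lid, with the tips still slightly high; they swing forward as they close. Closing now.

>>> {"method": "send_rows", "body": {"motion": [[[0, 0, 0], [0, 0, 0]], [[0, 0, 0], [0, 0, 0]], [[0, 0, 0], [0, 0, 0]], [[0, 0, 0], [0, 0, 0]], [[0, 0, 0], [0, 0, 0]], [[0, 0, 0], [0, 0, 0]]], "grip": 1, "newtons": 40}}

```text
clock: 3.2
eef_pos: [0.4578, 0.3742, 0.041]
orientation: [[-0.986, 0.169, -0.0], [0.169, 0.986, -0.0], [0.0, -0.0, -1.0]]
ft_force: [0.5, 0.4, -0.0]
grip_width: -0.0001
gripper_force: 0.0
```

```bash
python3 - <<'E'
from h import *
i=get_image('scene');u=project([[.4583,.3741,.04]],'scene')[0].astype(int)
c=lambda a,p,r=40:cv2.resize(a[p[1]-r:p[1]+r,p[0]-r:p[0]+r,::-1],(600,600),interpolation=2)
cv2.imwrite('pics/g2.png',c(i,u))
E
python3 plan.py .4583 .3741 .16 1.401
```

```text
[[-0.0, -0.0, -0.297], [0.0, 0.0, -0.0]]
[0.45826151 0.37420737 0.16       1.40069688]
```

View pics/g2.png

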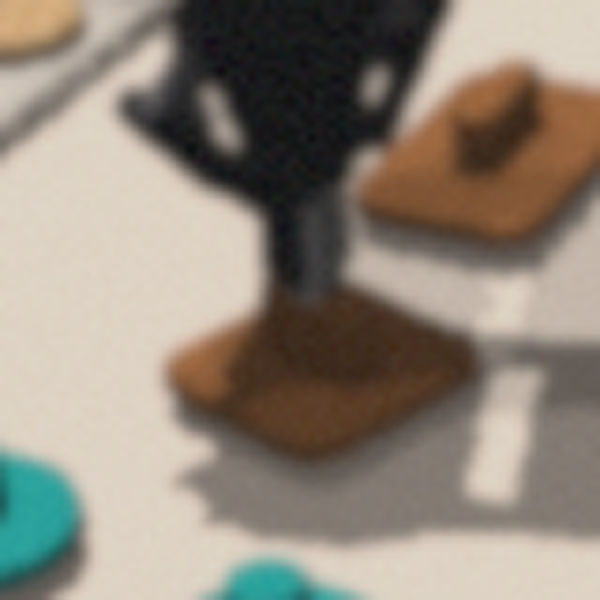

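Run:
```python
from h import *
p=lambda *a:np.round(project(a,'scene'),1).tolist()
y=np.array([.381,.925,0]);
for z in(.211,.224,.228): print(z,[p(np.array([.247,.601,z])+s*.0425*y)[0] for s in(1,-1)])
y=np.array([.168,.986,0]);u=project([[.4583,.3741,.04]],'scene')[0].astype(int)
for z in(.024,.033,.043): print(z,[(np.array(p(np.array([.4587,.3747,z])+s*.0256*y)[0])-u).tolist() for s in(1,-1)],(p([.4578,.3742,z])[0]-u))
c=cv2.imread('pics/scene0.png')[200:320,170:330];cv2.imwrite('pics/c0.png',cv2.resize(c,None,fx=5,fy=5,interpolation=2))
```

```text
0.211 [[229.9, 306.3], [270.0, 291.1]]
0.224 [[229.3, 300.2], [269.7, 285.2]]
0.228 [[229.1, 298.3], [269.5, 283.3]]
0.024 [[-7.0, 10.100000000000023], [8.5, 1.5]] [1.3 5.8]
0.033 [[-7.300000000000011, 7.0], [8.300000000000011, -1.6000000000000227]] [1.  2.6]
0.043 [[-7.599999999999994, 3.3999999999999773], [8.0, -5.100000000000023]] [ 0.7 -0.9]
```

View pics/c0.png

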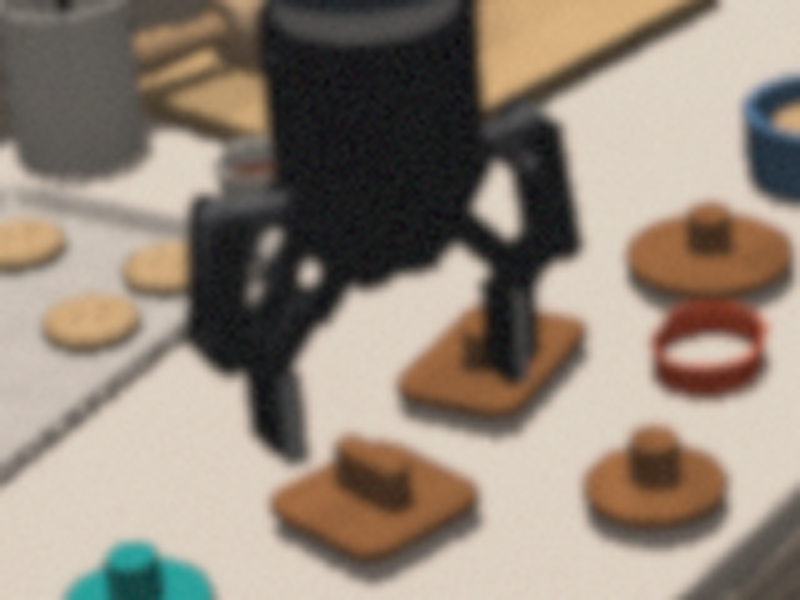

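In both pictures the fingertips stand about 16 mm higher than the figures given predict: they are at about (229,292) and (273,276) in the scene0 picture. I'll probe gently with the shut fingers on the bar top, which is at z = 0.043, to measure the true tip offset.

>>> {"method": "send_rows", "body": {"motion": [[[0, 0, 0.005], [0, 0, 0]], [[0, 0, 0.005], [0, 0, 0]], [[0, 0, 0.005], [0, 0, 0]]]}}

```text
clock: 3.62
eef_pos: [0.4581, 0.3744, 0.0396]
orientation: [[-0.986, 0.169, 0.0], [0.169, 0.986, 0.0], [-0.0, 0.0, -1.0]]
ft_force: [-1.4, -1.8, 5.8]
grip_width: -0.0001
gripper_force: 2.7
```

>>> {"method": "send_rows", "body": {"motion": [[[0, 0, 0.005], [0, 0, 0]], [[0, 0, 0.005], [0, 0, 0]], [[0, 0, 0.005], [0, 0, 0]]]}}

```text
clock: 4.0
eef_pos: [0.4582, 0.3745, 0.0395]
orientation: [[-0.986, 0.169, -0.0], [0.169, 0.986, -0.001], [0.0, -0.001, -1.0]]
ft_force: [-7.4, -4.4, 17.7]
grip_width: -0.0002
gripper_force: 9.2
```

Contact came at eef z ≈ 0.0397, so the shut tips stand 3 mm above the reported TCP rather than 17 mm below it. I'll grasp with eef z ≈ 0.020.

>>> {"method": "send_rows", "body": {"motion": [[[0, 0, -0.05], [0, 0, 0]], [[0, 0, -0.05], [0, 0, 0]]]}}

```text
clock: 4.25
eef_pos: [0.4592, 0.3749, 0.0588]
orientation: [[-0.986, 0.169, 0.004], [0.169, 0.986, 0.002], [-0.003, 0.003, -1.0]]
ft_force: [0.1, 0.4, 0.1]
grip_width: -0.0003
gripper_force: 0.0
```

>>> {"method": "send_rows", "body": {"motion": [[[0, 0, 0], [0, 0, 0]], [[0, 0, 0], [0, 0, 0]], [[0, 0, 0], [0, 0, 0]], [[0, 0, 0], [0, 0, 0]], [[0, 0, 0], [0, 0, 0]], [[0, 0, 0.045], [0, 0, 0]], [[0, 0, 0.08], [0, 0, 0]], [[0, 0, 0.093], [0, 0, 0]], [[0, 0, 0.093], [0, 0, 0]], [[0, 0, 0.093], [0, 0, 0]]], "grip": 0.4}}

```text
clock: 5.5
eef_pos: [0.4582, 0.3744, 0.0202]
orientation: [[-0.986, 0.169, 0.001], [0.169, 0.986, 0.0], [-0.001, 0.001, -1.0]]
ft_force: [0.4, 0.1, -0.0]
grip_width: 0.0511
gripper_force: 0.0
```

>>> {"method": "send_rows", "body": {"motion": [[[0, 0, 0], [0, 0, 0]], [[0, 0, 0], [0, 0, 0]], [[0, 0, 0], [0, 0, 0]], [[0, 0, 0], [0, 0, 0]], [[0, 0, 0], [0, 0, 0]]], "grip": 1, "newtons": 40}}

```text
clock: 6.12
eef_pos: [0.4583, 0.3745, 0.0204]
orientation: [[-0.986, 0.169, 0.001], [0.169, 0.986, 0.001], [-0.001, 0.001, -1.0]]
ft_force: [0.8, 0.4, 3.8]
grip_width: 0.0151
gripper_force: 40.5
```

```bash
echo '[0.45826,0.37421,0.020,1.4007]'>cmd.json; python3 plan.py .4583 .3741 .13 1.4007 .4895 -.2287 .13 .8324
```

```text
[[-0.0, -0.0, -0.275], [0.0, 0.0, 0.0]]
[[-0.332, -1.472, -0.275], [0.0, 0.0, 0.724]]
[ 0.48947303 -0.22857274  0.13        0.83207173]
```

```bash
echo '[0.45826,0.37421,0.020,1.4007]'>cmd.json; python3 plan.py .4583 .3741 .13 1.4007 .48 .02 .13 1.0;  python3 plan.py .4895 -.2287 .13 .8324
```

```text
[[-0.0, -0.0, -0.275], [0.0, 0.0, 0.0]]
[[-0.203, -0.864, -0.275], [0.0, 0.0, 0.51]]
[0.47978593 0.01985222 0.13       1.00014694]
[[-0.356, -0.51, 0.0], [0.0, 0.0, 0.214]]
[ 0.48942626 -0.22874549  0.13        0.83207173]
```

>>> {"method": "send_rows", "body": {"motion": [[[0, 0, -0.1], [0, 0, 0]], [[0, 0, -0.2], [0, 0, 0]], [[0, 0, -0.275], [0, 0, 0]], [[0, 0, -0.275], [0, 0, 0]], [[-0.025, -0.11, -0.275], [0, 0, 0.06]], [[-0.05, -0.22, -0.275], [0, 0, 0.13]], [[-0.08, -0.34, -0.275], [0, 0, 0.2]], [[-0.11, -0.46, -0.275], [0, 0, 0.27]], [[-0.135, -0.58, -0.275], [0, 0, 0.34]], [[-0.165, -0.7, -0.275], [0, 0, 0.41]], [[-0.19, -0.8, -0.275], [0, 0, 0.47]], [[-0.203, -0.864, -0.275], [0, 0, 0.51]], [[-0.203, -0.864, -0.275], [0, 0, 0.51]]]}}

```text
clock: 7.75
eef_pos: [0.4782, 0.0188, 0.1278]
orientation: [[-0.84, 0.543, -0.003], [0.543, 0.84, 0.001], [0.003, -0.001, -1.0]]
ft_force: [0.2, 0.2, -1.4]
grip_width: 0.015
gripper_force: 39.8
```

>>> {"method": "send_rows", "body": {"motion": [[[-0.07, -0.1, 0], [0, 0, 0.04]], [[-0.14, -0.2, 0], [0, 0, 0.08]], [[-0.21, -0.3, 0], [0, 0, 0.12]], [[-0.28, -0.4, 0], [0, 0, 0.17]], [[-0.33, -0.47, 0], [0, 0, 0.2]], [[-0.356, -0.51, 0], [0, 0, 0.214]], [[-0.356, -0.51, 0], [0, 0, 0.214]], [[-0.356, -0.51, 0], [0, 0, 0.214]], [[-0.356, -0.51, 0], [0, 0, 0.214]]]}}

```text
clock: 8.88
eef_pos: [0.489, -0.2274, 0.1296]
orientation: [[-0.74, 0.672, -0.0], [0.672, 0.74, 0.0], [0.001, 0.0, -1.0]]
ft_force: [0.3, -0.2, -1.4]
grip_width: 0.0153
gripper_force: 39.8
```

Run:
```python
from h import *
a=get_image('top')[180:300,300:500,::-1];b=get_image('scene')[140:260,270:470,::-1]
r=lambda c:cv2.resize(c,None,fx=4,fy=4,interpolation=2)
cv2.imwrite('pics/t1.png',np.vstack([r(a)[:300],r(b)[:300]]))
```

```text
(no output)
```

View pics/t1.png

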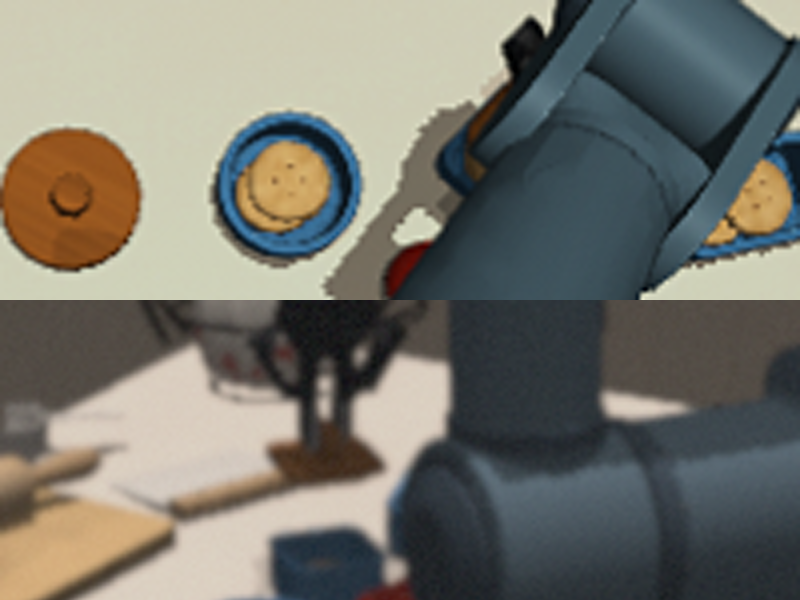

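The lid hangs level above the square pot. Lowering it, with a check partway.

>>> {"method": "send_rows", "body": {"motion": [[[0, 0, 0.06], [0, 0, 0]], [[0, 0, 0.11], [0, 0, 0]], [[0, 0, 0.14], [0, 0, 0]], [[0, 0, 0.155], [0, 0, 0]], [[0, 0, 0.165], [0, 0, 0]], [[0, 0, 0.165], [0, 0, 0]], [[0, 0, 0.165], [0, 0, 0]]]}}

```text
clock: 9.85
eef_pos: [0.4894, -0.229, 0.0644]
orientation: [[-0.739, 0.673, 0.001], [0.673, 0.739, -0.001], [-0.001, 0.0, -1.0]]
ft_force: [-0.3, -0.2, -1.0]
grip_width: 0.0151
gripper_force: 39.9
```

>>> {"method": "send_rows", "body": {"motion": [[[0, 0, 0.008], [0, 0, 0]], [[0, 0, 0.015], [0, 0, 0]], [[0, 0, 0.015], [0, 0, 0]], [[0, 0, 0.015], [0, 0, 0]]]}}

```text
clock: 10.35
eef_pos: [0.4892, -0.2289, 0.0583]
orientation: [[-0.739, 0.673, 0.0], [0.673, 0.739, -0.0], [-0.0, -0.0, -1.0]]
ft_force: [-1.6, 1.3, 4.7]
grip_width: 0.0148
gripper_force: 40.6
```

Contact came at the expected height, so the lid is seated. Release it and rise, then go to the oblong lid.

>>> {"method": "send_rows", "body": {"motion": [[[0, 0, 0], [0, 0, 0]], [[0, 0, 0], [0, 0, 0]], [[0, 0, 0], [0, 0, 0]], [[0, 0, 0], [0, 0, 0]], [[0, 0, -0.05], [0, 0, 0]], [[0, 0, -0.12], [0, 0, 0]], [[0, 0, -0.18], [0, 0, 0]], [[0, 0, -0.18], [0, 0, 0]]], "grip": 0.4}}

```text
clock: 11.35
eef_pos: [0.4903, -0.2297, 0.1318]
orientation: [[-0.739, 0.673, 0.004], [0.673, 0.739, -0.003], [-0.005, 0.0, -1.0]]
ft_force: [-0.1, 0.9, 0.4]
grip_width: 0.051
gripper_force: 0.0
```

```bash
echo '[0.48943,-0.22875,0.130,0.83207]'>cmd.json; python3 plan.py .49 .1 .13 .4;python3 plan.py .4898 .2317 .13 .1643 .4898 .2317 .02 .1643; python3 plan.py  .4898 .2317 .13 .1643 .49 -.1 .13 .1643;python3 plan.py .4681 -.3861 .13 .2485
```

```text
[[0.552, 0.609, 0.0], [0.0, 0.0, 0.55]]
[0.49021393 0.10002498 0.13       0.40010101]
[[0.304, 0.127, 0.0], [0.0, 0.0, 0.3]]
[[0.304, 0.127, 0.275], [0.0, 0.0, 0.3]]
[0.48963724 0.23180839 0.02       0.16448156]
[[-0.0, 0.0, -0.275], [0.0, 0.0, 0.0]]
[[-0.818, -0.135, -0.275], [0.0, 0.0, 0.0]]
[ 0.48994209 -0.09981753  0.13        0.16448156]
[[-0.697, -0.171, 0.0], [0.0, 0.0, -0.107]]
[ 0.46811622 -0.38605455  0.13        0.24851916]
```

>>> {"method": "send_rows", "body": {"motion": [[[0.1, 0.11, 0], [0, 0, 0.1]], [[0.2, 0.22, 0], [0, 0, 0.2]], [[0.3, 0.33, 0], [0, 0, 0.3]], [[0.4, 0.44, 0], [0, 0, 0.4]], [[0.5, 0.55, 0], [0, 0, 0.5]], [[0.552, 0.609, 0], [0, 0, 0.55]], [[0.552, 0.609, 0], [0, 0, 0.55]], [[0.552, 0.609, 0], [0, 0, 0.55]]]}}

```text
clock: 12.35
eef_pos: [0.4893, 0.0995, 0.1288]
orientation: [[-0.39, 0.921, -0.002], [0.921, 0.39, -0.0], [0.0, -0.002, -1.0]]
ft_force: [-1.0, 0.1, -0.0]
grip_width: 0.0513
gripper_force: 0.0
```

>>> {"method": "send_rows", "body": {"motion": [[[0.13, 0.055, 0], [0, 0, 0.15]], [[0.25, 0.105, 0], [0, 0, 0.27]], [[0.304, 0.127, 0], [0, 0, 0.3]], [[0.304, 0.127, 0], [0, 0, 0.3]], [[0.304, 0.127, 0], [0, 0, 0.3]], [[0.304, 0.127, 0.1], [0, 0, 0.3]], [[0.304, 0.127, 0.18], [0, 0, 0.3]], [[0.304, 0.127, 0.24], [0, 0, 0.3]], [[0.304, 0.127, 0.275], [0, 0, 0.3]], [[0.304, 0.127, 0.275], [0, 0, 0.3]], [[0.304, 0.127, 0.275], [0, 0, 0.3]]]}}

```text
clock: 13.72
eef_pos: [0.4902, 0.2317, 0.0209]
orientation: [[-0.163, 0.987, 0.002], [0.987, 0.163, 0.0], [0.0, 0.002, -1.0]]
ft_force: [0.1, 0.4, 0.1]
grip_width: 0.0517
gripper_force: 0.0
```

>>> {"method": "send_rows", "body": {"motion": [[[0, 0, 0], [0, 0, 0]], [[0, 0, 0], [0, 0, 0]], [[0, 0, 0], [0, 0, 0]], [[0, 0, 0], [0, 0, 0]], [[0, 0, 0], [0, 0, 0]]], "grip": 1}}

```text
clock: 14.35
eef_pos: [0.49, 0.2321, 0.0206]
orientation: [[-0.164, 0.986, 0.001], [0.986, 0.164, 0.0], [0.0, 0.001, -1.0]]
ft_force: [-1.7, 0.7, 6.1]
grip_width: 0.0151
gripper_force: 40.0
```

>>> {"method": "send_rows", "body": {"motion": [[[0, 0, -0.1], [0, 0, 0]], [[0, 0, -0.2], [0, 0, 0]], [[0, 0, -0.275], [0, 0, 0]], [[0, 0, -0.275], [0, 0, 0]], [[-0.11, -0.018, -0.275], [0, 0, 0]], [[-0.23, -0.038, -0.275], [0, 0, 0]], [[-0.35, -0.058, -0.275], [0, 0, 0]], [[-0.47, -0.078, -0.275], [0, 0, 0]], [[-0.59, -0.098, -0.275], [0, 0, 0]], [[-0.71, -0.118, -0.275], [0, 0, 0]], [[-0.818, -0.135, -0.275], [0, 0, 0]], [[-0.818, -0.135, -0.275], [0, 0, 0]]]}}

```text
clock: 15.85
eef_pos: [0.4884, -0.1017, 0.1277]
orientation: [[-0.159, 0.987, -0.003], [0.987, 0.16, 0.001], [0.002, -0.003, -1.0]]
ft_force: [0.5, 0.2, -1.2]
grip_width: 0.0151
gripper_force: 39.4
```

>>> {"method": "send_rows", "body": {"motion": [[[-0.12, -0.03, 0], [0, 0, -0.02]], [[-0.24, -0.06, 0], [0, 0, -0.04]], [[-0.36, -0.09, 0], [0, 0, -0.06]], [[-0.48, -0.12, 0], [0, 0, -0.08]], [[-0.6, -0.148, 0], [0, 0, -0.1]], [[-0.697, -0.171, 0], [0, 0, -0.107]], [[-0.697, -0.171, 0], [0, 0, -0.107]], [[-0.697, -0.171, 0], [0, 0, -0.107]], [[-0.697, -0.171, 0], [0, 0, -0.107]], [[-0.697, -0.171, 0.06], [0, 0, -0.107]], [[-0.697, -0.171, 0.11], [0, 0, -0.107]], [[-0.697, -0.171, 0.145], [0, 0, -0.107]], [[-0.697, -0.171, 0.165], [0, 0, -0.107]], [[-0.697, -0.171, 0.165], [0, 0, -0.107]], [[-0.697, -0.171, 0.165], [0, 0, -0.107]]]}}

```text
clock: 17.73
eef_pos: [0.4681, -0.3866, 0.0645]
orientation: [[-0.246, 0.969, 0.001], [0.969, 0.246, -0.001], [-0.001, 0.001, -1.0]]
ft_force: [-0.3, -0.6, -0.7]
grip_width: 0.0151
gripper_force: 39.5
```

>>> {"method": "send_rows", "body": {"motion": [[[0, 0, 0.008], [0, 0, 0]], [[0, 0, 0.014], [0, 0, 0]], [[0, 0, 0.014], [0, 0, 0]], [[0, 0, 0.014], [0, 0, 0]]]}}

```text
clock: 18.23
eef_pos: [0.4679, -0.3863, 0.0587]
orientation: [[-0.246, 0.969, 0.0], [0.969, 0.246, -0.001], [-0.001, 0.0, -1.0]]
ft_force: [-1.1, 0.9, 2.4]
grip_width: 0.0152
gripper_force: 39.9
```

>>> {"method": "send_rows", "body": {"motion": [[[0, 0, 0], [0, 0, 0]], [[0, 0, 0], [0, 0, 0]], [[0, 0, 0], [0, 0, 0]], [[0, 0, 0], [0, 0, 0]], [[0, 0, -0.05], [0, 0, 0]], [[0, 0, -0.12], [0, 0, 0]], [[0, 0, -0.179], [0, 0, 0]], [[0, 0, -0.179], [0, 0, 0]]], "grip": 0.4}}

```text
clock: 19.23
eef_pos: [0.4691, -0.3877, 0.1335]
orientation: [[-0.246, 0.969, 0.004], [0.969, 0.246, -0.005], [-0.006, 0.003, -1.0]]
ft_force: [-0.6, -0.3, 0.3]
grip_width: 0.0509
gripper_force: 0.0
```

```bash
echo '[0.46812,-0.38605,0.130,0.24852]'>cmd.json; python3 plan.py .48 -.1 .13 .4;python3 plan.py .4528 .0735 .13 .4 .4528 .0735 .02 .4; python3 plan.py  .4528 .0735 .13 .4 .465 -.0725 .13 .4; python3 plan.py .42 .2 .13 .4; python3 plan.py .3464 .2933 .13 .4 .3464 .2933 .02 .4; python3 plan.py .3464 .2933 .13 .4 .41 .0 .13 .4; python3 plan.py .3539 -.2939 .13 .4
```

```text
[[0.686, 0.205, 0.0], [0.0, 0.0, -0.193]]
[ 0.48010667 -0.09991073  0.13        0.40010185]
[[0.426, 0.106, 0.0], [0.0, 0.0, 0.0]]
[[0.426, 0.106, 0.275], [0.0, 0.0, 0.0]]
[0.45278511 0.07354662 0.02       0.40010185]
[[-0.0, -0.0, -0.275], [0.0, 0.0, 0.0]]
[[-0.348, -0.114, -0.275], [0.0, 0.0, 0.0]]
[ 0.46500662 -0.07242131  0.13        0.40010185]
[[0.671, 0.162, 0.0], [0.0, 0.0, 0.0]]
[0.42014375 0.2000212  0.13       0.40010185]
[[0.287, -0.079, 0.0], [0.0, 0.0, 0.0]]
[[0.287, -0.079, 0.275], [0.0, 0.0, 0.0]]
[0.34632348 0.29344587 0.02       0.40010185]
[[-0.0, 0.0, -0.275], [0.0, 0.0, 0.0]]
[[-0.738, -0.139, -0.275], [0.0, 0.0, 0.0]]
[ 4.10098677e-01 -9.65022730e-05  1.30000000e-01  4.00101846e-01]
[[-0.622, -0.416, 0.0], [0.0, 0.0, 0.0]]
[ 0.35375135 -0.29406143  0.13        0.40010185]
```

>>> {"method": "send_rows", "body": {"motion": [[[0.12, 0.036, 0], [0, 0, -0.035]], [[0.24, 0.072, 0], [0, 0, -0.07]], [[0.36, 0.108, 0], [0, 0, -0.1]], [[0.48, 0.144, 0], [0, 0, -0.135]], [[0.6, 0.18, 0], [0, 0, -0.17]], [[0.686, 0.205, 0], [0, 0, -0.193]], [[0.686, 0.205, 0], [0, 0, -0.193]], [[0.686, 0.205, 0], [0, 0, -0.193]]]}}

```text
clock: 20.23
eef_pos: [0.4795, -0.1002, 0.1295]
orientation: [[-0.389, 0.921, -0.0], [0.921, 0.389, -0.0], [0.0, -0.0, -1.0]]
ft_force: [-0.9, 0.1, 0.3]
grip_width: 0.0513
gripper_force: 0.0
```

>>> {"method": "send_rows", "body": {"motion": [[[0.12, 0.03, 0], [0, 0, 0]], [[0.24, 0.06, 0], [0, 0, 0]], [[0.36, 0.09, 0], [0, 0, 0]], [[0.426, 0.106, 0], [0, 0, 0]], [[0.426, 0.106, 0], [0, 0, 0]], [[0.426, 0.106, 0], [0, 0, 0]], [[0.426, 0.106, 0.1], [0, 0, 0]], [[0.426, 0.106, 0.18], [0, 0, 0]], [[0.426, 0.106, 0.24], [0, 0, 0]], [[0.426, 0.106, 0.275], [0, 0, 0]], [[0.426, 0.106, 0.275], [0, 0, 0]], [[0.426, 0.106, 0.275], [0, 0, 0]]]}}

```text
clock: 21.72
eef_pos: [0.4534, 0.0731, 0.0207]
orientation: [[-0.389, 0.921, 0.002], [0.921, 0.389, -0.0], [-0.001, 0.002, -1.0]]
ft_force: [1.3, 0.0, -0.2]
grip_width: 0.0511
gripper_force: 0.0
```

>>> {"method": "send_rows", "body": {"motion": [[[0, 0, 0], [0, 0, 0]], [[0, 0, 0], [0, 0, 0]], [[0, 0, 0], [0, 0, 0]], [[0, 0, 0], [0, 0, 0]], [[0, 0, 0], [0, 0, 0]]], "grip": 1}}

```text
clock: 22.35
eef_pos: [0.4533, 0.0735, 0.0209]
orientation: [[-0.39, 0.921, 0.002], [0.921, 0.39, -0.0], [-0.001, 0.001, -1.0]]
ft_force: [-2.0, -0.4, 6.1]
grip_width: 0.0244
gripper_force: 39.5
```

>>> {"method": "send_rows", "body": {"motion": [[[0, 0, -0.1], [0, 0, 0]], [[0, 0, -0.2], [0, 0, 0]], [[0, 0, -0.275], [0, 0, 0]], [[0, 0, -0.275], [0, 0, 0]], [[-0.1, -0.033, -0.275], [0, 0, 0]], [[-0.2, -0.066, -0.275], [0, 0, 0]], [[-0.29, -0.095, -0.275], [0, 0, 0]], [[-0.348, -0.114, -0.275], [0, 0, 0]], [[-0.348, -0.114, -0.275], [0, 0, 0]], [[-0.348, -0.114, -0.275], [0, 0, 0]], [[-0.348, -0.114, -0.275], [0, 0, 0]], [[-0.348, -0.114, -0.215], [0, 0, 0]], [[-0.348, -0.114, -0.165], [0, 0, 0]], [[-0.348, -0.114, -0.13], [0, 0, 0]], [[-0.348, -0.114, -0.11], [0, 0, 0]], [[-0.348, -0.114, -0.11], [0, 0, 0]], [[-0.348, -0.114, -0.11], [0, 0, 0]]]}}

```text
clock: 24.48
eef_pos: [0.4652, -0.0726, 0.0645]
orientation: [[-0.39, 0.921, 0.001], [0.921, 0.39, -0.001], [-0.001, 0.001, -1.0]]
ft_force: [0.1, 0.1, -1.2]
grip_width: 0.024
gripper_force: 39.7
```

>>> {"method": "send_rows", "body": {"motion": [[[0, 0, 0.008], [0, 0, 0]], [[0, 0, 0.014], [0, 0, 0]], [[0, 0, 0.014], [0, 0, 0]], [[0, 0, 0.014], [0, 0, 0]]]}}

```text
clock: 24.98
eef_pos: [0.4649, -0.0725, 0.0588]
orientation: [[-0.39, 0.921, 0.0], [0.921, 0.39, -0.0], [-0.0, 0.0, -1.0]]
ft_force: [-2.9, 0.2, 5.4]
grip_width: 0.0244
gripper_force: 40.3
```

Seated at the expected height. Release, rise and go to the small round lid. The commanded z after the rise is 0.13, so the planned rows hold.

>>> {"method": "send_rows", "body": {"motion": [[[0, 0, 0], [0, 0, 0]], [[0, 0, 0], [0, 0, 0]], [[0, 0, 0], [0, 0, 0]], [[0, 0, 0], [0, 0, 0]], [[0, 0, -0.05], [0, 0, 0]], [[0, 0, -0.12], [0, 0, 0]], [[0, 0, -0.179], [0, 0, 0]], [[0, 0, -0.179], [0, 0, 0]]], "grip": 0.4}}

```text
clock: 25.98
eef_pos: [0.466, -0.073, 0.1315]
orientation: [[-0.39, 0.921, 0.004], [0.921, 0.39, -0.002], [-0.003, 0.003, -1.0]]
ft_force: [-0.3, 0.6, -0.4]
grip_width: 0.0513
gripper_force: 0.0
```

>>> {"method": "send_rows", "body": {"motion": [[[0.12, 0.029, 0], [0, 0, 0]], [[0.24, 0.058, 0], [0, 0, 0]], [[0.36, 0.087, 0], [0, 0, 0]], [[0.48, 0.116, 0], [0, 0, 0]], [[0.6, 0.145, 0], [0, 0, 0]], [[0.671, 0.162, 0], [0, 0, 0]], [[0.671, 0.162, 0], [0, 0, 0]]]}}

```text
clock: 26.85
eef_pos: [0.4184, 0.2012, 0.1283]
orientation: [[-0.393, 0.92, -0.002], [0.92, 0.393, -0.001], [0.0, -0.002, -1.0]]
ft_force: [0.3, -0.3, 0.1]
grip_width: 0.051
gripper_force: 0.0
```

>>> {"method": "send_rows", "body": {"motion": [[[0.12, -0.033, 0], [0, 0, 0]], [[0.24, -0.066, 0], [0, 0, 0]], [[0.287, -0.079, 0], [0, 0, 0]], [[0.287, -0.079, 0], [0, 0, 0]], [[0.287, -0.079, 0], [0, 0, 0]], [[0.287, -0.079, 0.1], [0, 0, 0]], [[0.287, -0.079, 0.18], [0, 0, 0]], [[0.287, -0.079, 0.24], [0, 0, 0]], [[0.287, -0.079, 0.275], [0, 0, 0]], [[0.287, -0.079, 0.275], [0, 0, 0]], [[0.287, -0.079, 0.275], [0, 0, 0]]]}}

```text
clock: 28.22
eef_pos: [0.3469, 0.2936, 0.0207]
orientation: [[-0.389, 0.921, 0.002], [0.921, 0.389, 0.001], [0.0, 0.002, -1.0]]
ft_force: [0.1, 0.8, -0.1]
grip_width: 0.0515
gripper_force: 0.0
```

>>> {"method": "send_rows", "body": {"motion": [[[0, 0, 0], [0, 0, 0]], [[0, 0, 0], [0, 0, 0]], [[0, 0, 0], [0, 0, 0]], [[0, 0, 0], [0, 0, 0]], [[0, 0, 0], [0, 0, 0]]], "grip": 1}}

```text
clock: 28.85
eef_pos: [0.3467, 0.2939, 0.0208]
orientation: [[-0.39, 0.921, 0.002], [0.921, 0.39, 0.001], [-0.0, 0.002, -1.0]]
ft_force: [-0.7, -0.4, 6.3]
grip_width: 0.0245
gripper_force: 39.4
```

>>> {"method": "send_rows", "body": {"motion": [[[0, 0, -0.1], [0, 0, 0]], [[0, 0, -0.2], [0, 0, 0]], [[0, 0, -0.275], [0, 0, 0]], [[0, 0, -0.275], [0, 0, 0]], [[-0.11, -0.021, -0.275], [0, 0, 0]], [[-0.23, -0.043, -0.275], [0, 0, 0]], [[-0.35, -0.066, -0.275], [0, 0, 0]], [[-0.47, -0.089, -0.275], [0, 0, 0]], [[-0.59, -0.111, -0.275], [0, 0, 0]], [[-0.69, -0.13, -0.275], [0, 0, 0]], [[-0.738, -0.139, -0.275], [0, 0, 0]], [[-0.738, -0.139, -0.275], [0, 0, 0]]]}}

```text
clock: 30.35
eef_pos: [0.4089, -0.0007, 0.1284]
orientation: [[-0.387, 0.922, -0.003], [0.922, 0.387, 0.001], [0.002, -0.002, -1.0]]
ft_force: [-0.8, 0.2, -1.4]
grip_width: 0.0247
gripper_force: 39.5
```

>>> {"method": "send_rows", "body": {"motion": [[[-0.1, -0.067, 0], [0, 0, 0]], [[-0.2, -0.134, 0], [0, 0, 0]], [[-0.3, -0.2, 0], [0, 0, 0]], [[-0.4, -0.267, 0], [0, 0, 0]], [[-0.5, -0.334, 0], [0, 0, 0]], [[-0.58, -0.388, 0], [0, 0, 0]], [[-0.622, -0.416, 0], [0, 0, 0]], [[-0.622, -0.416, 0], [0, 0, 0]], [[-0.622, -0.416, 0], [0, 0, 0]], [[-0.622, -0.416, 0], [0, 0, 0]], [[-0.622, -0.416, 0.06], [0, 0, 0]], [[-0.622, -0.416, 0.11], [0, 0, 0]], [[-0.622, -0.416, 0.145], [0, 0, 0]], [[-0.622, -0.416, 0.165], [0, 0, 0]], [[-0.622, -0.416, 0.165], [0, 0, 0]], [[-0.622, -0.416, 0.165], [0, 0, 0]]]}}

```text
clock: 32.35
eef_pos: [0.3537, -0.2945, 0.0645]
orientation: [[-0.39, 0.921, 0.001], [0.921, 0.39, -0.001], [-0.001, 0.0, -1.0]]
ft_force: [-0.3, -0.2, -0.5]
grip_width: 0.0244
gripper_force: 39.6
```

>>> {"method": "send_rows", "body": {"motion": [[[0, 0, 0.008], [0, 0, 0]], [[0, 0, 0.014], [0, 0, 0]], [[0, 0, 0.014], [0, 0, 0]], [[0, 0, 0.014], [0, 0, 0]]]}}

```text
clock: 32.85
eef_pos: [0.3536, -0.2944, 0.0588]
orientation: [[-0.39, 0.921, 0.0], [0.921, 0.39, -0.0], [-0.0, 0.0, -1.0]]
ft_force: [-1.3, 1.7, 5.5]
grip_width: 0.0244
gripper_force: 40.1
```

Seated. Release, rise and clear the view, moving back toward +y at z ≈ 0.2.

>>> {"method": "send_rows", "body": {"motion": [[[0, 0, 0], [0, 0, 0]], [[0, 0, 0], [0, 0, 0]], [[0, 0, 0], [0, 0, 0]], [[0, 0, 0], [0, 0, 0]], [[0, 0, -0.05], [0, 0, 0]], [[0, 0, -0.12], [0, 0, 0]], [[0, 0, -0.23], [0, 0, 0]], [[0, 0, -0.35], [0, 0, 0]], [[0, 0, -0.35], [0, 0, 0]]], "grip": 0.4}}

```text
clock: 33.98
eef_pos: [0.355, -0.2962, 0.2027]
orientation: [[-0.39, 0.921, 0.005], [0.921, 0.39, -0.007], [-0.009, 0.002, -1.0]]
ft_force: [0.1, -0.7, -1.2]
grip_width: 0.0508
gripper_force: 0.0
```

>>> {"method": "send_rows", "body": {"motion": [[[0.1, 0.067, 0], [0, 0, 0]], [[0.2, 0.134, 0], [0, 0, 0]], [[0.3, 0.2, 0], [0, 0, 0]], [[0.4, 0.267, 0], [0, 0, 0]], [[0.52, 0.34, 0], [0, 0, 0]], [[0.64, 0.38, 0], [0, 0, 0]], [[0.76, 0.4, 0], [0, 0, 0]], [[0.88, 0.4, 0], [0, 0, 0]], [[1, 0.4, 0], [0, 0, 0]], [[1, 0.4, 0], [0, 0, 0]], [[1, 0.4, 0], [0, 0, 0]]]}}

```text
clock: 35.35
eef_pos: [0.3447, 0.1364, 0.1974]
orientation: [[-0.39, 0.921, -0.001], [0.921, 0.39, -0.0], [0.0, -0.001, -1.0]]
ft_force: [-0.9, -0.4, -0.3]
grip_width: 0.0514
gripper_force: 0.0
```

Run:
```python
from h import *
import json
po=json.load(open('pose.json'));im=get_image('top');sc=get_image('scene')
for n in SH:
    p=po['pot_'+n]
    b=fit('lid_'+n,'top',im,project([[p[0],p[1],.06]],'top')[0],z=.038,yaws=(p[2],p[2]+.3))
    print(n,np.round(b,4),'offset mm',np.round((np.array(b[1:3])-p[:2])*1e3,1))
a=cv2.resize(im[195:290,340:520,::-1],None,fx=4,fy=4,interpolation=2)[:300]
c=cv2.resize(sc[160:250,300:480,::-1],None,fx=4,fy=4,interpolation=2)[:300]
cv2.imwrite('pics/end.png',np.vstack([a,c]))
```

```text
round_big [ 0.0297  0.467  -0.071   0.1142] offset mm [2.  1.5]
round_small [ 0.053   0.3561 -0.293   0.3469] offset mm [2.2 0.8]
square [ 0.0467  0.4907 -0.2265  2.4092] offset mm [1.1 2.2]
oblong [ 0.0544  0.4709 -0.3863  1.8241] offset mm [ 2.7 -0.2]
```

View pics/end.png

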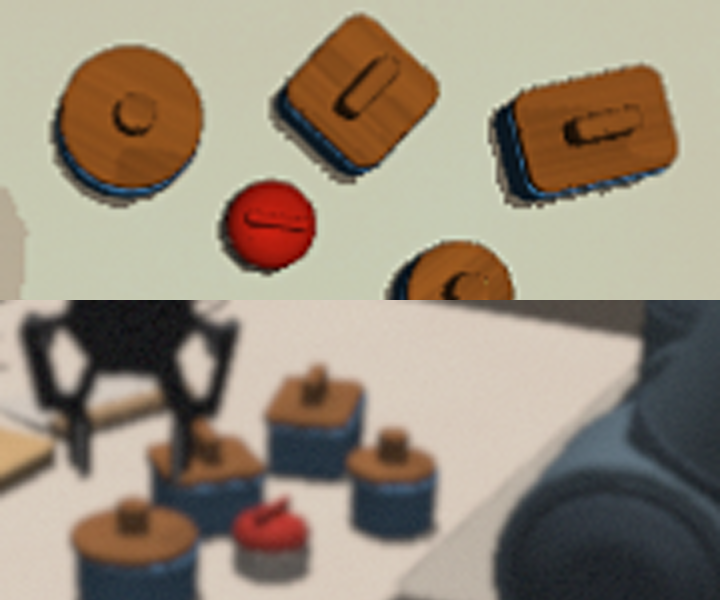

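All four lids sit level on their pots, about 3 mm or less off centre. The timer and heart cutter were never touched. Handing in.

```bash
python3 -c "
from plant import *
print(close_job())"
```

```text
the job is handed in; nothing more can be done
None
```

All four lids are on their own pots, level and fully home by my own camera and contact-height checks, and I handed the job in at about 35 s of the 112 s allowed; `close_job()` returned no verdict.

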